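Stow the car keys in the hidden drawer and lock it

TASK

Put the car keys away for the night: press the white button on the aluminium key box so that its hidden drawer springs out, and put every car key, from the coral tray and from the counter, into the drawer. Then push the drawer home until it catches and push the brass lock plunger fully in so that it stays down. Leave the stapler, tape dispenser, pencil cup, hole punch and calculator where they are.

Things in the scene. Friction and masses are not known exactly. Their poses are not given: they have to be found in the camera images.
- keybox: Fixed aluminium key box, 185 mm deep (x), 270 wide (y), 84 high. Origin: on the counter below the middle of the carcass's front face; own x points into the box (away from the robot), y to its left, z up. On its flat top, near the front edge, are the white release button (-y side) and the brass lock plunger (+y side). Its whole front is a dark wood panel: the hidden drawer's front, without handle.
- drawer (a joint): How far the drawer is out along the box's -x, m: 0 shut, 0.122 stop. Freed by the button, a spring drives it out to 0.05; from there to 0.122 it stays where left (2 to 4 N moves it). Farther in, spring and catch push back with up to 10 N. It catches only when pushed 1 to 3 mm past flush (stop at -0.003); let go, it rests at 0. Not caught, it springs out again.
- drawer_front (a point): Middle of the top edge of the drawer's dark wood front panel, half-way through its thickness; moves with the drawer, axes as the box. The panel is 10 mm thick (x), 270 wide, 76 high (z 0.004 to 0.080), 20 mm taller than the drawer's walls: once it has sprung out it can be pinched or hooked over its top edge. Shut, it stands 4 mm off the carcass.
- drawer_in (a point): Centre of the drawer's inner floor (z 0.015); moves with the drawer, axes as the box. Inside 143 mm long (x -0.0715, the panel's inner face, to +0.0715), 210 wide (y); side and back walls 45 mm high. Fully out, the floor is open to above from x -0.0715 to +0.0545, the rest is under the carcass, which clears things up to 59 mm above the floor: two layers of keys fit, not three.
- release (a joint): White round release button, 34 mm across, pressed straight down: 0 up, 0.009 fully down, m. Springs back by itself. The drawer is freed at 0.004 to 0.006; fully down takes 6 N. It also dips by itself as the drawer is shut.
- release_top (a point): Centre of the top face of the white release button (moves with it); 12 mm above the box's top when up.
- lock (a joint): Brass lock plunger, 24 mm across, pressed straight down: 0 up, 0.016 fully down, m; needs up to 8 N. Past about 0.014 it snaps and stays down for good, resting at about 0.013; let go earlier it springs back up. Its bolt then holds the drawer: pushed in while the drawer is open it would bar it from shutting, so it comes last.
- lock_top (a point): Centre of the top face of the brass lock plunger (moves with it); 24 mm above the box's top when up.
- keytray: Fixed coral hard-silicone key tray, 156 mm (x) by 256 mm (y), floor 3 mm thick, rim 10 mm high and 6 mm wide. Origin: centre of its underside. The box and the tray may change sides from start to start.
- key1_c (a point): Car key with a red stripe: a black fob, a rounded box 76 mm long (own x), 38 wide (y), 20 thick (z), 0.06 to 0.11 kg, with a steel ring to 20 mm beyond its +x end. This point: the middle of the fob, half-way up. Lies flat in the tray or on the counter; may be absent (3 to 5 keys are present).
- key2_c (a point): Car key with a blue stripe: a black fob, a rounded box 76 mm long (own x), 38 wide (y), 20 thick (z), 0.06 to 0.11 kg, with a steel ring to 20 mm beyond its +x end. This point: the middle of the fob, half-way up. Lies flat in the tray or on the counter; may be absent (3 to 5 keys are present).
- key3_c (a point): Car key with a yellow stripe: a black fob, a rounded box 76 mm long (own x), 38 wide (y), 20 thick (z), 0.06 to 0.11 kg, with a steel ring to 20 mm beyond its +x end. This point: the middle of the fob, half-way up. Lies flat in the tray or on the counter; may be absent (3 to 5 keys are present).
- key4_c (a point): Car key with a green stripe: a black fob, a rounded box 76 mm long (own x), 38 wide (y), 20 thick (z), 0.06 to 0.11 kg, with a steel ring to 20 mm beyond its +x end. This point: the middle of the fob, half-way up. Lies flat in the tray or on the counter; may be absent (3 to 5 keys are present).
- key5_c (a point): Car key with a white stripe: a black fob, a rounded box 76 mm long (own x), 38 wide (y), 20 thick (z), 0.06 to 0.11 kg, with a steel ring to 20 mm beyond its +x end. This point: the middle of the fob, half-way up. Lies flat in the tray or on the counter; may be absent (3 to 5 keys are present).
- stapler: Bystander: stainless steel stapler, 150 x 38 x 46 mm high, long along own x. Origin: centre of its underside.
- dispenser: Bystander: black tape dispenser, 150 (own x) x 62 x 85 mm high. Origin: centre of its underside.
- pencilcup: Bystander: white ceramic cup with two pencils, 76 mm across, 95 mm high, pencils to 160 mm. Origin: centre of its underside.
- punch: Bystander: hole punch, 110 x 120 x 70 mm high. Origin: centre of its underside.
- calculator: Bystander: desk calculator, 155 x 105 x 20 mm high. Origin: centre of its underside.

How it is judged (in metres and radians):
On the way, in this order (a step that is already met when the one before it is completed fails the run):
1. The release button has been pressed and the hidden drawer has sprung out (at least 30 mm) (value of joint drawer above 0.03 m), for 0.2 s.
2. Every car key present lies in the drawer and the drawer is shut (within 4 mm) (x of key1_c in the frame of drawer_in between -0.07 and 0.07 m and y of key1_c in the frame of drawer_in between -0.104 and 0.104 m and z of key1_c in the frame of drawer_in between 0 and 0.05 m and linear speed of each of key1, key2, key3, key4, key5 below 0.05 m/s and x of key2_c in the frame of drawer_in between -0.07 and 0.07 m and y of key2_c in the frame of drawer_in between -0.104 and 0.104 m and z of key2_c in the frame of drawer_in between 0 and 0.05 m and x of key3_c in the frame of drawer_in between -0.07 and 0.07 m and y of key3_c in the frame of drawer_in between -0.104 and 0.104 m and z of key3_c in the frame of drawer_in between 0 and 0.05 m and x of key4_c in the frame of drawer_in between -0.07 and 0.07 m and y of key4_c in the frame of drawer_in between -0.104 and 0.104 m and z of key4_c in the frame of drawer_in between 0 and 0.05 m and x of key5_c in the frame of drawer_in between -0.07 and 0.07 m and y of key5_c in the frame of drawer_in between -0.104 and 0.104 m and z of key5_c in the frame of drawer_in between 0 and 0.05 m and value of joint drawer below 0.004 m), for 0.3 s.
3. The lock plunger has been pushed fully in (at least 12 mm) (value of joint lock above 0.012 m), for 0.05 s.
At the end, for the whole second after the job is handed in: Every car key present lies at rest in the drawer (its middle over the drawer's floor and less than 50 mm above it), the drawer is shut to within 4 mm of flush and held by its catch, and the lock plunger stays down by itself (at least 11 mm in) (all of step 2 and value of joint lock above 0.011 m); the robot touches nothing.
It fails at once if the stapler is shifted by more than 30 mm or tipped over (distance of stapler from where it was at the start of the episode above 0.03 m or angle between stapler's own z axis and vertical above 0.5 rad).
It fails at once if the tape dispenser is shifted by more than 30 mm or tipped over (distance of dispenser from where it was at the start of the episode above 0.03 m or angle between dispenser's own z axis and vertical above 0.5 rad).
It fails at once if the pencil cup is shifted by more than 30 mm or tipped over (distance of pencilcup from where it was at the start of the episode above 0.03 m or angle between pencilcup's own z axis and vertical above 0.5 rad).
It fails at once if the hole punch is shifted by more than 30 mm or tipped over (distance of punch from where it was at the start of the episode above 0.03 m or angle between punch's own z axis and vertical above 0.5 rad).
It fails at once if the calculator is shifted by more than 30 mm or tipped over (distance of calculator from where it was at the start of the episode above 0.03 m or angle between calculator's own z axis and vertical above 0.5 rad).
Of key1, key2, key3, key4, key5 only 3 to 5 are there at a start; the rules pass over those that are not, and their reading is None.
At some moment in a run one of key1, key2, key3, key4, key5 may be knocked a few centimetres aside while the robot is not near it.
Once in a run the grip may slacken for a moment while it holds something.
It also fails if it takes over 210 s, if anything falls off the work surface, if the arm or the gripper's body presses on something with over 40 N, if the wrist force passes 120 N, or if a joint passes its speed limit or range.

ROBOT

A 6-joint arm with a two-finger parallel gripper is mounted at the origin on the work surface. World frame = base frame: x ahead of the robot, y to its left, z up, the work surface at z = 0. Lengths are in mm, angles in rad, forces in N, time in s.
With the tool pointing down it reaches from about 350 to 775 mm from the base axis. Payload 7.3 kg.
Tool frame: the origin (TCP) lies midway between the tips of the shut fingers; the grasp point (between the pads) lies 19 mm behind it; z points along the fingers, x is the direction in which the jaws open and shut, and the axes are right-handed (so a half turn about z gives the same grasp; the last joint's range is limited). The gripper opens to 92 mm and grips with 3 to 60 N. Pads are 19 mm wide; open, the fingers measure 130 mm over their backs; the gripper's body (75 mm by 190 mm) begins 47 mm behind the grasp point.
Start: joints at [-1.417, 0.342, 1.524, -0, 1.275, -0.146], TCP at [155.07, -501.596, 226.741] pointing down, gripper open.
Joint ranges: [-2.53, 2.53], [-0.77, 2.02], [0.04, 2.7], [-1, 4.14], [0.28, 2.66], [-3.11, 3.11]. Speed limits (rad/s): [2.57, 2.57, 3.14, 3.14, 3.14, 3.14].

INTERFACE

Orientations are given as [roll, pitch, yaw] about the fixed x, y, z axes, in that order (R = Rz(yaw) Ry(pitch) Rx(roll)).
In Python, from plant import bot gives the robot as it stands.
- The arm moves only by the shell command python3 -m pendant 'ROWS' [OPENING]. ROWS is JSON, a list of rows, each an object with "linear": the shift along the world's x, y, z in mm, a list of three; "twist": the turn about the world's z in degrees. In form: [{"linear": [x, y, z], "twist": twist}, ...]. A call has 1 to 20 rows; each row is the pose to reach, as a shift and turn from the pose commanded when the call began; what a row does not reach only later rows make up. A row lasts 1/8 s, in which the tool goes at most 62.5 mm and 10.7 degrees, less where a joint would pass 70% of its speed; a pose out of reach is approached as far as the arm can. A call with a gripper value outside its range is refused whole. OPENING is the closure in counts, from 0 (fully open) to 255 (shut), set as the call begins (- or left out, the last holds). The fingers move at their own pace and stop on an object; the grip force is fixed at half the most. Time passes only in rows, so rows that repeat a pose let the fingers close. It gives the time, the measured TCP pose, the force and the opening at its end, in the units of the state.
- bot.get_obs(): the state, without advancing time (a new reading comes with each control period).
- bot.capture(name): name is "scene" or "top" or "wrist"; returns a dict with "frame" (384x512x3 uint8, blue, green, red), "z_map" (384x512 float32, mm along the optical axis (not along the pixel's ray), 0 where there is no reading), "fx", "fy", "cx", "cy" (pixels), "k1" (the pictures are not rectified: a ray, as slopes to the right and down, at radius r is drawn at 1 + k1 r^2 times it, then the intrinsics apply), "rvec" (rotation vector, rad) and "tvec" (3), from world to camera coordinates, as OpenCV has them. Camera axes: x right, y down, z forward; pixel columns grow to the right and rows downward; lengths in mm; the calibration is good to about 2 mm. A picture is of the moment at which its call begins.
- bot.close_job(): hands the job in, once; it reports no verdict.
The state is a dict: "time": time; "joint_positions": joint angles; "dq": joint speeds; "tau": joint torques, N m; "tool_pos": TCP position; "tcp_rot": TCP orientation; "contact_force": force on the tool from outside, world axes, zero at the start; "moment": the same for the moment, N m; "grip_width": finger opening in mm.
Only numpy, scipy, OpenCV 4.12 (cv2) and the standard library are available. Lean on these libraries where they do the work, as an engineer would, in place of code of your own. Each camera call takes 0.05 s, during which the arm holds its last target. There are 200 camera calls.

## Working session

There is one attempt and no reset: what is moved stays moved. The work goes in short steps, Python scripts to look and compute and a shell command to move; the robot and the scene stay as the last step left them, time stands still between calls to the robot, and variables do not carry over. Pictures are saved under pics/ and viewed, about 12 in all and at most 16, crops included, and the job is handed in when it is done.

```bash
ls; mkdir -p pics
cat > h.py <<'E'
import numpy as np, cv2
from plant import bot
def cap(n,save=None):
    c=bot.capture(n)
    if save: cv2.imwrite('pics/'+save,c['frame'])
    return c
def KD(c):
    return np.array([[c['fx'],0,c['cx']],[0,c['fy'],c['cy']],[0,0,1.]]),np.array([c['k1'],0,0,0,0.])
def world(c,uv,z=None):
    """pixels -> world; by depth map, or by plane z"""
    uv=np.atleast_2d(np.array(uv,float)); K,D=KD(c)
    n=cv2.undistortPoints(uv.reshape(-1,1,2),K,D).reshape(-1,2)
    R=cv2.Rodrigues(np.array(c['rvec'],float))[0]; t=np.array(c['tvec'],float).ravel()
    o=-R.T@t; d=np.c_[n,np.ones(len(n))]
    if z is None:
        s=np.array([c['z_map'][int(round(v)),int(round(u))] for u,v in uv])
    else: s=(z-o[2])/(d@R)[:,2]
    return o+(d*s[:,None])@R
def cloud(c):
    h,w=c['z_map'].shape
    uu,vv=np.meshgrid(np.arange(w),np.arange(h))
    P=world(c,np.c_[uu.ravel(),vv.ravel()]).reshape(h,w,3); P[c['z_map']<=0]=np.nan
    return P
def proj(c,p):
    K,D=KD(c)
    return cv2.projectPoints(np.array(p,float).reshape(-1,1,3),np.array(c['rvec'],float),np.array(c['tvec'],float),K,D)[0].reshape(-1,2)
E
python3 - <<'E'
from h import *
a=cap('top','top0.png');b=cap('scene','scene0.png')
for c in(a,b): print(c['fx'],c['cx'],c['cy'],c['k1'],np.array(c['rvec']).ravel(),np.array(c['tvec']).ravel())
o=bot.get_obs();print(o)
E
```

```text
pics
349.55126921932873 258.3098384421345 187.7136338253199 -0.01120350241168001 [ 2.12387333 -2.16040015  0.15023297] [  38.58768163  601.77528698 1089.6286211 ]
446.37987074792693 253.2816493761068 186.93327965250253 -0.11879167450024991 [ 1.89964509  1.95752813 -0.53875052] [-7.97329314e-01 -4.56059331e+02  1.97937324e+03]
{'time': 0.1, 'joint_positions': array([-1.41697939e+00,  3.42641753e-01,  1.52490057e+00, -5.96738315e-06,
        1.27537940e+00, -1.45999764e-01]), 'dq': array([-0.00132512, -0.00066676, -0.00207329, -0.00076346,  0.00193822,
        0.00172577]), 'tau': array([ 1.77400590e-03, -4.32004058e+01, -2.44695050e+01,  7.19782873e-02,
        5.26703009e-02, -5.42052862e-05]), 'tool_pos': array([ 155.02199219, -501.22696156,  226.127616  ]), 'tcp_rot': array([-3.14140494e+00,  1.31575804e-03, -1.27097777e+00]), 'contact_force': array([-0.2457743 , -0.4443202 ,  0.60484451]), 'moment': array([ 0.01585146, -0.03531243,  0.04802381]), 'grip_width': 91.43082037062885}
```

View pics/top0.png

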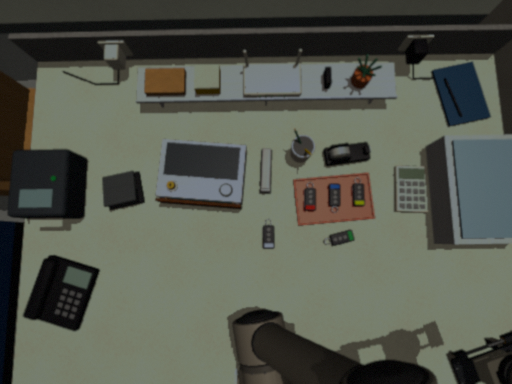

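View pics/scene0.png

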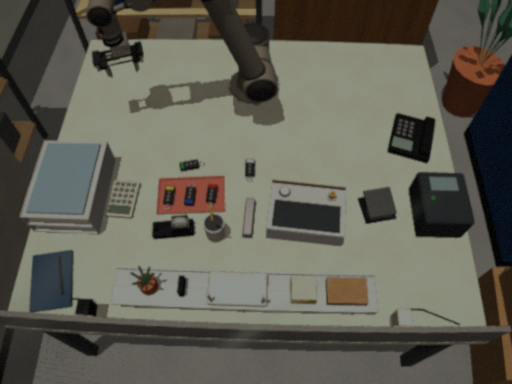

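Top view: the key box is at about (200,175), with the white button at (226,190) and the brass plunger at (171,185). The red, blue and yellow keys are in the tray at (310,198), (335,195) and (358,193). The white key (268,236) and green key (342,238) lie on the counter. Now I'll measure.

Run:
```python
from h import *
c=cap('top'); P=cloud(c); f=c['frame']
cv2.imwrite('pics/crop0.png',cv2.resize(f[130:260,150:400],None,fx=3.2,fy=3.2,interpolation=cv2.INTER_CUBIC))
print('counter z',np.nanmedian(P[270:300,100:200,2]))
# box top
m=(abs(P[...,2]-84)<6); m[:, :150]=0; m[:,255:]=0; m[:130]=0; m[215:]=0
r=cv2.minAreaRect(P[m][:,:2].astype(np.float32)); print('boxtop',r,np.median(P[m][:,2]), cv2.boxPoints(r).round(1).tolist())
hi=(P[...,2]>91); hi[:, :155]=0; hi[:,255:]=0; hi[:130]=0; hi[215:]=0
n,l,s,ce=cv2.connectedComponentsWithStats(hi.astype(np.uint8))
for i in range(1,n):
    if s[i,4]>5: print('hi',s[i],np.nanmean(P[l==i],0),np.nanmax(P[l==i][:,2]))
# keys: dark pixels
roi=dict(red=(297,180,322,218),blue=(324,178,346,215),yel=(347,178,370,213),white=(258,215,280,255),green=(320,226,360,250))
hsv=cv2.cvtColor(f,cv2.COLOR_BGR2HSV)
for k,(x0,y0,x1,y1) in roi.items():
    d=np.zeros(f.shape[:2],bool); d[y0:y1,x0:x1]=1
    zt=13 if k in('white','green') else 15
    d&=(P[...,2]>zt)&(P[...,2]<40)
    r=cv2.minAreaRect(P[d][:,:2].astype(np.float32))
    print(k,d.sum(),'mean',P[d].mean(0).round(1),'rect',[np.round(q,1) for q in r], cv2.boxPoints(r).round().tolist())
```

```text
counter z 0.2568849018284709
boxtop ((650.343994140625, 209.99380493164062), (271.0831298828125, 200.87326049804688), 84.3721694946289) 85.04950589765849 [[537.0999755859375, 85.0], [737.0, 65.30000305175781], [763.5999755859375, 335.0], [563.7000122070312, 354.70001220703125]]
hi [167 180  10   9  59] [608.15052466 297.33115002 106.1483583 ] 112.6084648536389
hi [220 184  11  11  93] [591.88208992 129.72100092  96.24088133] 100.96294064284348
red 271 mean [ 566.6 -140.1   22.7] rect [array([ 575.9, -139.8]), array([36.2, 94.2]), np.float64(88.1)] [[528.0, -156.0], [622.0, -159.0], [624.0, -123.0], [529.0, -120.0]]
blue 282 mean [ 577.9 -222.    22.9] rect [array([ 569.6, -222.3]), array([37.3, 96.6]), np.float64(87.5)] [[521.0, -239.0], [617.0, -243.0], [619.0, -206.0], [522.0, -202.0]]
yel 272 mean [ 579.3 -300.7   23.3] rect [array([ 587.7, -302. ]), array([38.3, 91.3]), np.float64(89.6)] [[542.0, -321.0], [633.0, -321.0], [634.0, -283.0], [542.0, -283.0]]
white 282 mean [445.1  -1.9  20. ] rect [array([445.4,  -2.2]), array([36.1, 74.3]), np.float64(89.0)] [[408.0, -20.0], [482.0, -21.0], [483.0, 15.0], [409.0, 17.0]]
green 279 mean [ 439.  -239.2   20.2] rect [array([ 437.2, -232.6]), array([38.1, 93. ]), np.float64(13.1)] [[408.0, -192.0], [429.0, -282.0], [466.0, -274.0], [445.0, -183.0]]
```

View pics/crop0.png

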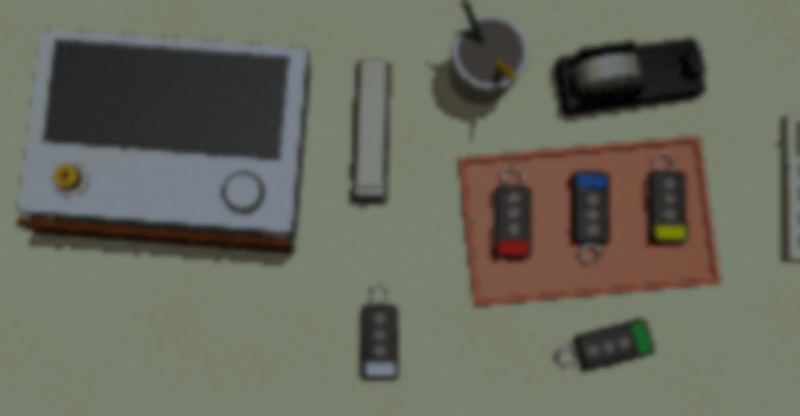

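Five keys are present. The crop shows the red and yellow rings pointing up (+x), the blue ring down, and the green ring to the left. The measured heights and sizes match the given values. Box yaw is -5.6° and its origin is about (564, 218). First I'll close the gripper and move above the button.

```bash
python3 -m pendant '[{"linear":[30,43,0],"twist":-3},{"linear":[60,87,0],"twist":-6},{"linear":[90,130,0],"twist":-9},{"linear":[120,174,0],"twist":-12},{"linear":[150,217,0],"twist":-15},{"linear":[180,260,0],"twist":-18},{"linear":[210,304,0],"twist":-21},{"linear":[240,347,0],"twist":-22.8},{"linear":[270,390,0],"twist":-22.8},{"linear":[300,434,0],"twist":-22.8},{"linear":[330,477,0],"twist":-22.8},{"linear":[360,521,0],"twist":-22.8},{"linear":[390,564,0],"twist":-22.8},{"linear":[415,600,-30],"twist":-22.8},{"linear":[437,632,-60],"twist":-22.8},{"linear":[437,632,-90],"twist":-22.8},{"linear":[437,632,-90],"twist":-22.8},{"linear":[437,632,-90],"twist":-22.8}]' 255
python3 - <<'E'
from h import *
cap('wrist','w1.png'); print(bot.get_obs()['joint_positions'])
E
```

```text
time: 2.4
tool_pos: [592.5, 130.1, 137.9]
tcp_rot: [-3.14, 0.0, -1.669]
contact_force: [0.7, -0.1, 0.4]
grip_width: 0.3
[ 8.98078327e-02  5.66153885e-01  1.41365901e+00 -1.01486377e-04
  1.15932104e+00  1.75940139e+00]
```

View pics/w1.png

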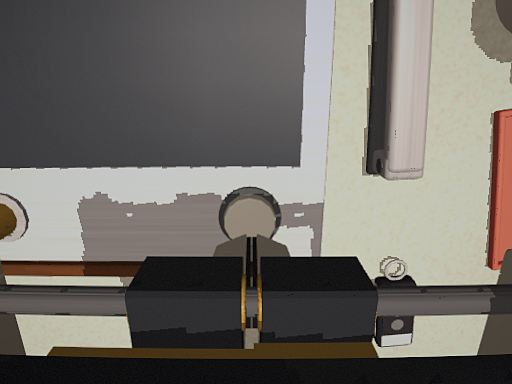

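The fingers are directly over the button, seen at (250,217). Press it.

```bash
python3 -m pendant '[{"linear":[0,0,-15],"twist":0},{"linear":[0,0,-30],"twist":0},{"linear":[0,0,-40],"twist":0},{"linear":[0,0,-45],"twist":0},{"linear":[0,0,-50],"twist":0},{"linear":[0,0,-51],"twist":0}]'; python3 -m pendant '[{"linear":[0,0,20],"twist":0},{"linear":[0,0,50],"twist":0},{"linear":[0,0,70],"twist":0},{"linear":[0,0,70],"twist":0}]'
python3 - <<'E'
from h import *
c=cap('top'); P=cloud(c)
cv2.imwrite('pics/t2.png',cv2.resize(c['frame'][120:260,140:400],None,fx=3,fy=3,interpolation=cv2.INTER_CUBIC))
ex=np.array([.9952,-.098]);ey=np.array([.098,.9952]);o=np.array([564.3,218.5])
Q=np.dstack([(P[...,:2]-o)@ex,(P[...,:2]-o)@ey,P[...,2]])
m=(Q[...,0]<-20)&(Q[...,0]>-160)&(abs(Q[...,1])<135)&(Q[...,2]>68)&(Q[...,2]<95)
x=Q[m]; print(m.sum(), np.percentile(x,[2,50,98],axis=0).round(1))
E
```

```text
time: 3.2
tool_pos: [592.0, 130.1, 86.9]
tcp_rot: [-3.141, -0.001, -1.669]
contact_force: [-5.6, -2.0, 13.9]
grip_width: 0.3
time: 3.7
tool_pos: [593.2, 130.6, 157.2]
tcp_rot: [-3.138, 0.001, -1.669]
contact_force: [-0.0, -0.2, -0.0]
grip_width: 0.4
84 [[-62.9  -1.6  75.5]
 [-57.2  92.8  79.8]
 [-53.1 131.   83.9]]
```

View pics/t2.png

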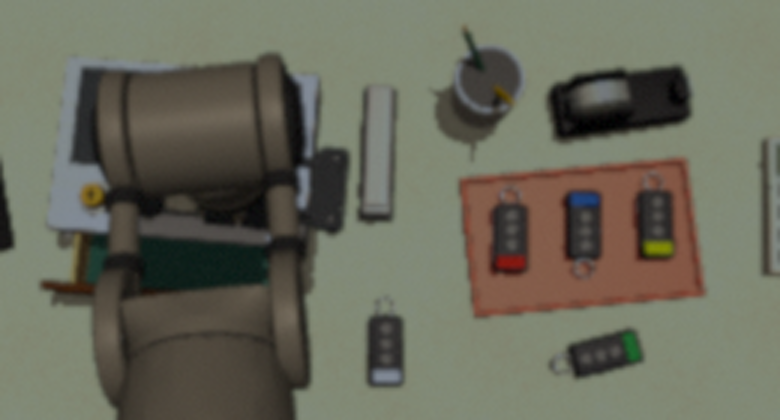

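The drawer has sprung out to about 50 mm. Next I'll hook it and pull it to the stop.

```bash
python3 -m pendant '[{"linear":[-29,46,0],"twist":0},{"linear":[-58,91,0],"twist":0},{"linear":[-58,91,-40],"twist":0},{"linear":[-58,91,-80],"twist":0},{"linear":[-58,91,-97],"twist":0},{"linear":[-58,91,-97],"twist":0}]'; python3 -m pendant '[{"linear":[-10,1,0],"twist":0},{"linear":[-20,2,0],"twist":0},{"linear":[-30,3,0],"twist":0},{"linear":[-40,4,0],"twist":0},{"linear":[-50,5,0],"twist":0},{"linear":[-60,6,0],"twist":0},{"linear":[-70,7,0],"twist":0},{"linear":[-78,7.6,0],"twist":0},{"linear":[-84,8.2,0],"twist":0},{"linear":[-87,8.5,0],"twist":0},{"linear":[-87,8.5,0],"twist":0}]'
```

```text
time: 4.5
tool_pos: [533.3, 221.0, 57.3]
tcp_rot: [3.139, -0.001, -1.669]
contact_force: [0.3, 1.4, -0.2]
grip_width: 0.1
time: 5.88
tool_pos: [451.2, 229.8, 59.0]
tcp_rot: [-3.133, 0.001, -1.669]
contact_force: [16.9, -3.0, -7.4]
grip_width: 0.6
```

The pull met the stop: the finger is at box x -114 and the force is 17 N. Now to the white key.

```bash
python3 -m pendant '[{"linear":[5,0,20],"twist":0},{"linear":[5,0,60],"twist":0},{"linear":[4,-20,110],"twist":2},{"linear":[3,-65,120],"twist":4},{"linear":[2,-110,120],"twist":5.6},{"linear":[0,-155,120],"twist":5.6},{"linear":[-2,-200,120],"twist":5.6},{"linear":[-2,-232,120],"twist":5.6},{"linear":[-2,-232,120],"twist":5.6},{"linear":[-2,-232,120],"twist":5.6}]' 0
cat >> h.py <<'E'
o0=np.array([564.3,218.5]);ex=np.array([.9952,-.098]);ey=np.array([.098,.9952])
def keys(c,P,regions):
    for k,(x0,x1,y0,y1,z0,z1) in regions.items():
        m=(P[...,0]>x0)&(P[...,0]<x1)&(P[...,1]>y0)&(P[...,1]<y1)&(P[...,2]>z0)&(P[...,2]<z1)
        m=m.astype(np.uint8); m=cv2.morphologyEx(m,cv2.MORPH_OPEN,np.ones((5,5)))>0
        if m.sum()<20: print(k,'none');continue
        r=cv2.minAreaRect(P[m][:,:2].astype(np.float32))
        print(k,m.sum(),'c',np.round(r[0],1),'size',np.round(r[1],1),'ang',round(r[2],1),'z',np.median(P[m][:,2]).round(1))
E
python3 - <<'E'
from h import *
c=cap('wrist','w3.png'); P=cloud(c)
print(bot.get_obs()['tool_pos'])
keys(c,P,dict(white=(380,510,-60,60,14,30)))
c=cap('top'); P=cloud(c)
Q=np.dstack([(P[...,:2]-o0)@ex,(P[...,:2]-o0)@ey,P[...,2]])
m=(Q[...,0]<-20)&(Q[...,0]>-160)&(abs(Q[...,1])<135)&(Q[...,2]>72)&(Q[...,2]<90)
print(m.sum(), np.percentile(Q[m],[2,50,98],axis=0).round(1))
E
```

```text
time: 7.12
tool_pos: [444.2, -1.4, 178.2]
tcp_rot: [3.14, 0.001, -1.572]
contact_force: [-0.6, -0.1, -0.2]
grip_width: 90.9
[444.4355871   -1.15657632 178.36973508]
white 2856 c [445.7   0. ] size [74.2 37.9] ang 0.5 z 19.8
273 [[-134.4 -115.6   74.8]
 [-129.5    6.    80.1]
 [-124.6  128.1   83.7]]
```

View pics/w3.png

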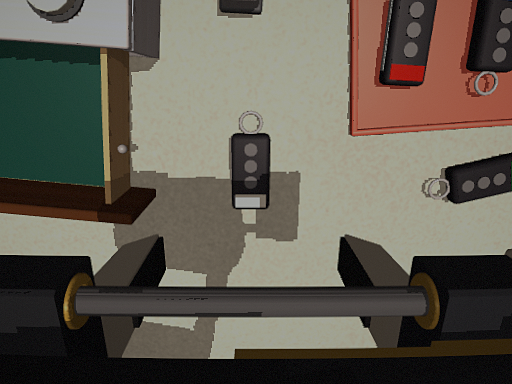

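The drawer is fully out. The white key's centre is at (445.7, 0), seen at pixel (250,170), directly below the tool. Descend and grip.

```bash
python3 -m pendant '[{"linear":[1,0,-50],"twist":0},{"linear":[1,0,-100],"twist":0},{"linear":[1,0,-145],"twist":0},{"linear":[1,0,-165],"twist":0},{"linear":[1,0,-174],"twist":0},{"linear":[1,0,-174],"twist":0}]'; python3 -m pendant '[{"linear":[0,0,0],"twist":0},{"linear":[0,0,0],"twist":0},{"linear":[0,0,0],"twist":0},{"linear":[0,0,0],"twist":0},{"linear":[0,0,0],"twist":0},{"linear":[0,0,0],"twist":0}]' 255; python3 -m pendant '[{"linear":[0,0,20],"twist":0},{"linear":[0,0,60],"twist":0},{"linear":[0,0,110],"twist":0},{"linear":[0,0,130],"twist":0},{"linear":[0,0,130],"twist":0}]'
```

```text
time: 7.98
tool_pos: [446.1, -1.6, 4.7]
tcp_rot: [3.141, 0.0, -1.57]
contact_force: [-0.4, 0.3, -0.7]
grip_width: 91.8
time: 8.72
tool_pos: [446.0, -2.1, 4.7]
tcp_rot: [3.142, -0.0, -1.571]
contact_force: [-0.1, -0.0, 0.8]
grip_width: 37.6
time: 9.35
tool_pos: [446.9, -2.2, 135.9]
tcp_rot: [-3.138, -0.001, -1.571]
contact_force: [0.5, -0.5, -1.9]
grip_width: 37.6
```

The grip width is 37.6 mm, so the key is held. I'll place it at box (-75,-60).

```bash
python3 -m pendant '[{"linear":[5,25,0],"twist":-1},{"linear":[12,60,0],"twist":-3},{"linear":[22,100,0],"twist":-5.6},{"linear":[32,140,0],"twist":-5.6},{"linear":[38,168,0],"twist":-5.6},{"linear":[38,168,-20],"twist":-5.6},{"linear":[38,168,-55],"twist":-5.6},{"linear":[38,168,-85],"twist":-5.6},{"linear":[38,168,-105],"twist":-5.6},{"linear":[38,168,-113],"twist":-5.6},{"linear":[38,168,-113],"twist":-5.6}]'
```

```text
time: 10.72
tool_pos: [483.8, 165.8, 21.0]
tcp_rot: [3.14, -0.0, -1.669]
contact_force: [0.7, 0.2, -0.9]
grip_width: 37.6
```

```bash
python3 -m pendant '[{"linear":[0,0,0],"twist":0},{"linear":[0,0,0],"twist":0},{"linear":[0,0,30],"twist":0},{"linear":[0,0,80],"twist":0},{"linear":[0,0,130],"twist":0},{"linear":[0,0,157],"twist":0}]' 132;  python3 -m pendant '[{"linear":[14,-50,0],"twist":2},{"linear":[28,-100,0],"twist":3.7},{"linear":[42,-150,0],"twist":3.7},{"linear":[56,-200,0],"twist":3.7},{"linear":[70,-255,0],"twist":3.7},{"linear":[83,-305,0],"twist":3.7},{"linear":[83,-305,0],"twist":3.7},{"linear":[83,-305,0],"twist":3.7}]' 0
python3 - <<'E'
from h import *
c=cap('wrist','w4.png'); P=cloud(c)
print(bot.get_obs()['tool_pos'])
keys(c,P,dict(red=(510,610,-180,-95,14,30),blue=(510,640,-265,-180,14,30)))
c=cap('top'); P=cloud(c)
keys(c,P,dict(white=(430,555,110,215,26,45)))
E
```

```text
time: 11.48
tool_pos: [484.9, 166.1, 181.9]
tcp_rot: [-3.137, 0.001, -1.669]
contact_force: [0.3, -0.2, -1.1]
grip_width: 44.1
time: 12.48
tool_pos: [566.7, -138.6, 178.6]
tcp_rot: [3.141, 0.001, -1.605]
contact_force: [-0.3, 0.4, 0.9]
grip_width: 91.6
[ 566.72090726 -138.06118784  178.75780376]
red 2984 c [ 566.  -139.2] size [38.6 76.6] ang 87.5 z 22.8
blue 3067 c [ 578.9 -220.2] size [38.8 77.9] ang 88.0 z 22.8
white 272 c [484.8 164.4] size [39.  71.3] ang 88.1 z 35.0
```

View pics/w4.png

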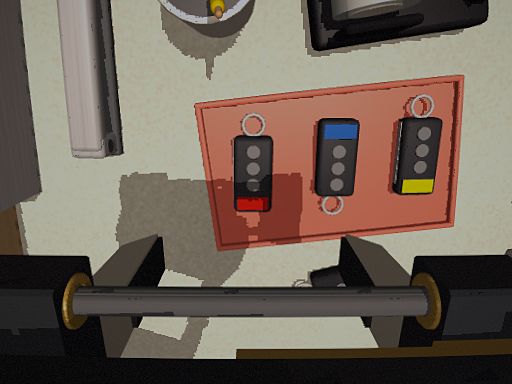

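The white key lies well in the drawer (top z 35). The red key is at (566,-139.2). The blue key and the rim are close to the finger paths, so I'll narrow the opening and keep the tips above the rim.

```bash
python3 -m pendant '[{"linear":[-0.5,-1,-50],"twist":-0.5},{"linear":[-0.5,-1,-100],"twist":-0.5},{"linear":[-0.5,-1,-140],"twist":-0.5},{"linear":[-0.5,-1,-160],"twist":-0.5},{"linear":[-0.5,-1,-166],"twist":-0.5},{"linear":[-0.5,-1,-166],"twist":-0.5}]' 100; python3 -m pendant '[{"linear":[0,0,0],"twist":0},{"linear":[0,0,0],"twist":0},{"linear":[0,0,0],"twist":0},{"linear":[0,0,0],"twist":0}]' 255; python3 -m pendant '[{"linear":[0,0,20],"twist":0},{"linear":[0,0,60],"twist":0},{"linear":[0,0,110],"twist":0},{"linear":[0,0,130],"twist":0},{"linear":[0,0,130],"twist":0}]'
```

```text
time: 13.32
tool_pos: [566.9, -139.4, 13.3]
tcp_rot: [-3.141, -0.0, -1.612]
contact_force: [0.9, 0.1, -0.1]
grip_width: 56.0
time: 13.82
tool_pos: [567.0, -140.3, 13.6]
tcp_rot: [-3.14, -0.0, -1.613]
contact_force: [-1.0, 1.3, 7.3]
grip_width: 37.4
time: 14.45
tool_pos: [567.3, -140.4, 144.2]
tcp_rot: [-3.138, -0.001, -1.613]
contact_force: [0.0, -1.0, -1.8]
grip_width: 37.2
```

```bash
python3 -m pendant '[{"linear":[-4,25,0],"twist":-1},{"linear":[-11,65,0],"twist":-2},{"linear":[-18,110,0],"twist":-3.2},{"linear":[-26,155,0],"twist":-3.2},{"linear":[-34,200,0],"twist":-3.2},{"linear":[-41,245,0],"twist":-3.2},{"linear":[-49,290,0],"twist":-3.2},{"linear":[-56,335,0],"twist":-3.2},{"linear":[-64,380,0],"twist":-3.2},{"linear":[-70,412,0],"twist":-3.2},{"linear":[-71,425,0],"twist":-3.2},{"linear":[-71,425,-25],"twist":-3.2},{"linear":[-71,425,-60],"twist":-3.2},{"linear":[-71,425,-90],"twist":-3.2},{"linear":[-71,425,-108],"twist":-3.2},{"linear":[-71,425,-115],"twist":-3.2},{"linear":[-71,425,-115],"twist":-3.2}]'; python3 -m pendant '[{"linear":[0,0,0],"twist":0},{"linear":[0,0,0],"twist":0},{"linear":[0,0,30],"twist":0},{"linear":[0,0,80],"twist":0},{"linear":[0,0,130],"twist":0},{"linear":[0,0,152],"twist":0}]' 132
```

```text
time: 16.58
tool_pos: [495.7, 284.4, 27.5]
tcp_rot: [3.141, -0.0, -1.67]
contact_force: [-0.4, -0.8, -2.0]
grip_width: 37.6
time: 17.32
tool_pos: [496.7, 285.5, 183.7]
tcp_rot: [-3.136, 0.003, -1.669]
contact_force: [0.1, 0.8, -0.7]
grip_width: 44.5
```

```bash
python3 -m pendant '[{"linear":[8,-50,0],"twist":2},{"linear":[16,-100,0],"twist":3.6},{"linear":[25,-155,0],"twist":3.6},{"linear":[34,-210,0],"twist":3.6},{"linear":[43,-265,0],"twist":3.6},{"linear":[52,-320,0],"twist":3.6},{"linear":[61,-375,0],"twist":3.6},{"linear":[70,-430,0],"twist":3.6},{"linear":[78,-480,0],"twist":3.6},{"linear":[83,-505,0],"twist":3.6},{"linear":[83,-505,0],"twist":3.6},{"linear":[83,-505,0],"twist":3.6}]' 100
python3 - <<'E'
from h import *
c=cap('wrist','w5.png'); P=cloud(c)
print(bot.get_obs()['tool_pos'])
keys(c,P,dict(blue=(510,640,-265,-180,14,30),yel=(520,640,-350,-265,14,30)))
c=cap('top','t5.png'); P=cloud(c)
keys(c,P,dict(white=(430,555,120,215,26,45),red=(430,555,235,340,26,45),green=(390,490,-300,-170,13,30)))
E
```

```text
time: 18.82
tool_pos: [578.4, -219.1, 179.9]
tcp_rot: [3.141, 0.0, -1.606]
contact_force: [-0.3, 0.7, 0.3]
grip_width: 56.1
[ 578.46401324 -218.81593963  179.98621563]
blue 2953 c [ 579.  -221.3] size [38.7 77.9] ang 88.2 z 22.8
yel 2977 c [ 579.2 -299.5] size [39.3 77.2] ang 89.7 z 22.7
white 254 c [484.8 164.2] size [39.7 71. ] ang 88.7 z 35.2
red 281 c [495.7 282.8] size [38.4 75.6] ang 83.9 z 34.8
green none
```

```bash
python3 -m pendant '[{"linear":[0.5,-2,-50],"twist":0},{"linear":[0.5,-2,-100],"twist":0},{"linear":[0.5,-2,-140],"twist":0},{"linear":[0.5,-2,-160],"twist":0},{"linear":[0.5,-2,-167],"twist":0},{"linear":[0.5,-2,-167],"twist":0}]' 100; python3 -m pendant '[{"linear":[0,0,0],"twist":0},{"linear":[0,0,0],"twist":0},{"linear":[0,0,0],"twist":0},{"linear":[0,0,0],"twist":0}]' 255; python3 -m pendant '[{"linear":[0,0,20],"twist":0},{"linear":[0,0,60],"twist":0},{"linear":[0,0,110],"twist":0},{"linear":[0,0,130],"twist":0},{"linear":[0,0,130],"twist":0}]'
```

```text
time: 19.68
tool_pos: [579.4, -221.5, 13.2]
tcp_rot: [-3.141, -0.0, -1.605]
contact_force: [0.1, 0.1, -0.6]
grip_width: 56.1
time: 20.18
tool_pos: [579.5, -222.3, 13.7]
tcp_rot: [-3.14, -0.001, -1.606]
contact_force: [-0.9, 1.5, 6.4]
grip_width: 37.3
time: 20.8
tool_pos: [579.7, -222.5, 144.3]
tcp_rot: [-3.139, -0.002, -1.606]
contact_force: [-0.4, 0.1, -1.1]
grip_width: 37.7
```

View pics/t5.png

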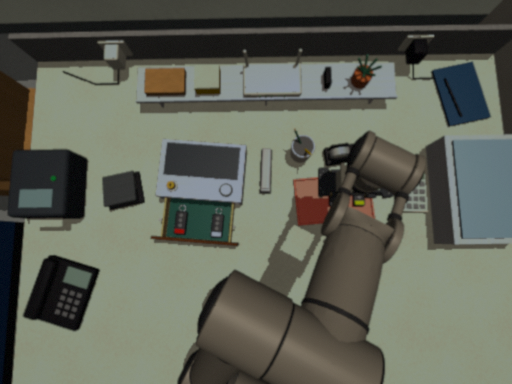

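Top view: the drawer at about (200,222) holds red (181,219) and white (218,221). Green was only hidden by the arm. I'll drop blue into the middle gap, with the tips just above its neighbours.

```bash
python3 -m pendant '[{"linear":[-4,25,0],"twist":-1},{"linear":[-11,65,0],"twist":-2},{"linear":[-19,110,0],"twist":-3.6},{"linear":[-27,155,0],"twist":-3.6},{"linear":[-35,200,0],"twist":-3.6},{"linear":[-42,245,0],"twist":-3.6},{"linear":[-50,290,0],"twist":-3.6},{"linear":[-58,335,0],"twist":-3.6},{"linear":[-66,380,0],"twist":-3.6},{"linear":[-73,425,0],"twist":-3.6},{"linear":[-76.5,445,0],"twist":-3.6},{"linear":[-76.5,445,-25],"twist":-3.6},{"linear":[-76.5,445,-60],"twist":-3.6},{"linear":[-76.5,445,-90],"twist":-3.6},{"linear":[-76.5,445,-102],"twist":-3.6},{"linear":[-76.5,445,-106],"twist":-3.6},{"linear":[-76.5,445,-106],"twist":-3.6},{"linear":[-76.5,445,-106],"twist":-3.6}]'; python3 -m pendant '[{"linear":[0,0,0],"twist":0},{"linear":[0,0,0],"twist":0},{"linear":[0,0,0],"twist":0},{"linear":[0,0,30],"twist":0},{"linear":[0,0,80],"twist":0},{"linear":[0,0,120],"twist":0},{"linear":[0,0,142],"twist":0}]' 130
```

```text
time: 23.05
tool_pos: [503.3, 223.1, 37.8]
tcp_rot: [-3.14, 0.001, -1.669]
contact_force: [0.5, -0.4, 0.0]
grip_width: 37.3
time: 23.92
tool_pos: [503.3, 223.1, 181.3]
tcp_rot: [-3.138, 0.001, -1.669]
contact_force: [0.3, 0.4, -0.3]
grip_width: 44.9
```

```bash
python3 -m pendant '[{"linear":[8,-50,0],"twist":2},{"linear":[16,-105,0],"twist":4},{"linear":[24,-160,0],"twist":5.3},{"linear":[32,-215,0],"twist":5.3},{"linear":[40,-270,0],"twist":5.3},{"linear":[48,-325,0],"twist":5.3},{"linear":[56,-380,0],"twist":5.3},{"linear":[64,-435,0],"twist":5.3},{"linear":[72,-490,0],"twist":5.3},{"linear":[76.5,-522,0],"twist":5.3},{"linear":[76.5,-522,0],"twist":5.3},{"linear":[76.5,-522,0],"twist":5.3}]' 100
python3 - <<'E'
from h import *
c=cap('wrist','w6.png'); P=cloud(c)
print(bot.get_obs()['tool_pos'])
keys(c,P,dict(yel=(520,640,-350,-255,14,30)))
c=cap('top','t6.png'); P=cloud(c)
keys(c,P,dict(white=(430,555,120,190,26,45),blue=(430,555,195,245,26,60),red=(430,555,255,340,26,45)))
E
```

```text
time: 25.42
tool_pos: [578.9, -298.2, 178.5]
tcp_rot: [3.141, 0.001, -1.576]
contact_force: [-0.2, 0.5, -0.1]
grip_width: 56.1
[ 579.01923288 -297.80032404  178.70858039]
yel 2941 c [ 579.7 -300.2] size [38.4 75.1] ang 89.8 z 22.9
white 276 c [483.8 164.5] size [38.1 75.2] ang 84.5 z 35.3
blue 280 c [504.  220.9] size [39.1 76. ] ang 84.6 z 35.0
red 250 c [496.5 282.2] size [37.2 72.6] ang 85.9 z 35.2
```

All three lie flat in the bottom layer. Now the yellow key, to be stacked on white.

```bash
python3 -m pendant '[{"linear":[0.5,-2,-50],"twist":0},{"linear":[0.5,-2,-100],"twist":0},{"linear":[0.5,-2,-140],"twist":0},{"linear":[0.5,-2,-160],"twist":0},{"linear":[0.5,-2,-166],"twist":0},{"linear":[0.5,-2,-166],"twist":0}]' 100; python3 -m pendant '[{"linear":[0,0,0],"twist":0},{"linear":[0,0,0],"twist":0},{"linear":[0,0,0],"twist":0},{"linear":[0,0,0],"twist":0}]' 255; python3 -m pendant '[{"linear":[0,0,20],"twist":0},{"linear":[0,0,60],"twist":0},{"linear":[0,0,110],"twist":0},{"linear":[0,0,130],"twist":0},{"linear":[0,0,130],"twist":0}]'
```

```text
time: 26.28
tool_pos: [580.0, -300.6, 13.4]
tcp_rot: [-3.141, -0.0, -1.576]
contact_force: [-0.1, 0.0, 0.7]
grip_width: 56.0
time: 26.78
tool_pos: [580.0, -301.4, 13.8]
tcp_rot: [-3.14, -0.001, -1.577]
contact_force: [-0.8, 1.4, 5.5]
grip_width: 37.7
time: 27.4
tool_pos: [580.2, -301.6, 144.4]
tcp_rot: [-3.139, -0.002, -1.576]
contact_force: [-0.7, 0.2, -0.2]
grip_width: 37.4
```

```bash
python3 -m pendant '[{"linear":[-5,25,0],"twist":-1},{"linear":[-13,65,0],"twist":-3},{"linear":[-22,110,0],"twist":-5.3},{"linear":[-31,155,0],"twist":-5.3},{"linear":[-40,200,0],"twist":-5.3},{"linear":[-50,245,0],"twist":-5.3},{"linear":[-59,290,0],"twist":-5.3},{"linear":[-68,335,0],"twist":-5.3},{"linear":[-77,380,0],"twist":-5.3},{"linear":[-86,425,0],"twist":-5.3},{"linear":[-93,460,0],"twist":-5.3},{"linear":[-95,471,-10],"twist":-5.3},{"linear":[-95,471,-40],"twist":-5.3},{"linear":[-95,471,-70],"twist":-5.3},{"linear":[-95,471,-88],"twist":-5.3},{"linear":[-95,471,-95],"twist":-5.3},{"linear":[-95,471,-96],"twist":-5.3},{"linear":[-95,471,-96],"twist":-5.3}]'; python3 -m pendant '[{"linear":[0,0,0],"twist":0},{"linear":[0,0,0],"twist":0},{"linear":[0,0,0],"twist":0},{"linear":[0,0,30],"twist":0},{"linear":[0,0,80],"twist":0},{"linear":[0,0,115],"twist":0},{"linear":[0,0,132],"twist":0}]' 132
```

```text
time: 29.65
tool_pos: [484.6, 169.6, 46.7]
tcp_rot: [3.141, -0.0, -1.669]
contact_force: [0.9, 0.3, -0.8]
grip_width: 37.6
time: 30.52
tool_pos: [485.3, 170.1, 181.1]
tcp_rot: [-3.138, 0.001, -1.669]
contact_force: [0.5, 1.5, -0.8]
grip_width: 44.5
```

```bash
python3 -m pendant '[{"linear":[-5,-45,0],"twist":-9},{"linear":[-10,-90,0],"twist":-18},{"linear":[-15,-135,0],"twist":-27},{"linear":[-20,-180,0],"twist":-36},{"linear":[-25,-225,0],"twist":-45},{"linear":[-30,-270,0],"twist":-54},{"linear":[-36,-315,0],"twist":-63},{"linear":[-41,-360,0],"twist":-71.3},{"linear":[-46,-395,0],"twist":-71.3},{"linear":[-46,-408,0],"twist":-71.3},{"linear":[-46,-408,0],"twist":-71.3},{"linear":[-46,-408,0],"twist":-71.3}]' 0
python3 - <<'E'
from h import *
c=cap('wrist','w7.png'); P=cloud(c)
print(bot.get_obs()['tool_pos'])
keys(c,P,dict(green=(370,500,-310,-170,13,30)))
c=cap('top','t7.png'); P=cloud(c)
keys(c,P,dict(yel=(430,555,110,200,46,70),white=(430,555,110,200,26,45),blue=(430,555,195,245,26,60),red=(430,555,250,340,26,45),green=(370,500,-310,-170,13,30)))
E
```

```text
time: 32.02
tool_pos: [438.7, -236.9, 178.7]
tcp_rot: [3.141, -0.0, -2.912]
contact_force: [-0.3, -0.3, -0.3]
grip_width: 92.0
[ 438.73997791 -236.83452835  178.75144403]
green 2267 c [ 428.  -199.9] size [38.2 67. ] ang 12.2 z 19.9
yel 288 c [484.5 168.5] size [38.6 76.3] ang 86.4 z 55.4
white none
blue 243 c [504.6 221.2] size [38.  72.1] ang 85.3 z 35.1
red 276 c [498.1 282.9] size [38.2 76.6] ang 83.2 z 34.8
green 217 c [ 428.4 -200.6] size [37.9 69. ] ang 12.9 z 20.5
```

View pics/w7.png

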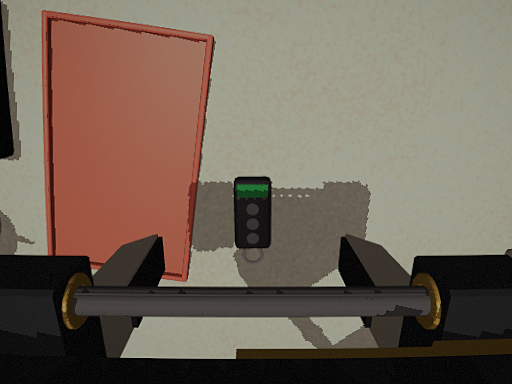

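The wrist view shows green at (252,212), off-centre. It was knocked about 40 mm toward +y, and my measuring window clipped it. I'll re-measure with a wider window.

Run:
```python
from h import *
c=cap('wrist'); P=cloud(c)
keys(c,P,dict(green=(370,510,-310,-100,13,30)))
c=cap('top'); P=cloud(c)
keys(c,P,dict(green=(370,510,-310,-100,13,30)))
```

```text
green 2518 c [ 427.4 -196.4] size [37.9 74.5] ang 13.9 z 19.8
green 260 c [ 427.7 -197.9] size [38.  76.4] ang 12.7 z 20.4
```

```bash
python3 -m pendant '[{"linear":[-11,40,-20],"twist":0},{"linear":[-11,40,-60],"twist":0},{"linear":[-11,40,-110],"twist":0},{"linear":[-11,40,-145],"twist":0},{"linear":[-11,40,-162],"twist":0},{"linear":[-11,40,-167],"twist":0},{"linear":[-11,40,-167],"twist":0}]' 112; python3 -m pendant '[{"linear":[0,0,0],"twist":0},{"linear":[0,0,0],"twist":0},{"linear":[0,0,0],"twist":0},{"linear":[0,0,0],"twist":0}]' 255; python3 -m pendant '[{"linear":[0,0,20],"twist":0},{"linear":[0,0,60],"twist":0},{"linear":[0,0,110],"twist":0},{"linear":[0,0,130],"twist":0},{"linear":[0,0,130],"twist":0}]'
```

```text
time: 33.1
tool_pos: [427.8, -198.0, 12.0]
tcp_rot: [-3.141, 0.0, -2.913]
contact_force: [0.4, -0.1, 0.6]
grip_width: 51.9
time: 33.6
tool_pos: [428.0, -198.4, 12.5]
tcp_rot: [-3.14, 0.001, -2.913]
contact_force: [-0.6, 0.1, 5.6]
grip_width: 37.8
time: 34.22
tool_pos: [428.2, -198.6, 143.0]
tcp_rot: [-3.139, 0.002, -2.913]
contact_force: [-0.4, 0.4, -1.2]
grip_width: 37.7
```

```bash
python3 -m pendant '[{"linear":[4,25,0],"twist":5},{"linear":[11,65,0],"twist":14},{"linear":[19,110,0],"twist":23},{"linear":[26,155,0],"twist":32},{"linear":[34,200,0],"twist":41},{"linear":[41,245,0],"twist":50},{"linear":[49,290,0],"twist":59},{"linear":[56,335,0],"twist":67},{"linear":[64,380,0],"twist":71.3},{"linear":[72,425,0],"twist":71.3},{"linear":[78,460,0],"twist":71.3},{"linear":[80,475,0],"twist":71.3},{"linear":[80,475,-20],"twist":71.3},{"linear":[80,475,-50],"twist":71.3},{"linear":[80,475,-78],"twist":71.3},{"linear":[80,475,-90],"twist":71.3},{"linear":[80,475,-93],"twist":71.3},{"linear":[80,475,-93],"twist":71.3}]'; python3 -c "
from h import *
cap('wrist','w8.png')"
```

```text
time: 36.48
tool_pos: [509.8, 276.2, 50.6]
tcp_rot: [-3.137, 0.001, -1.669]
contact_force: [1.4, -2.6, 14.1]
grip_width: 37.5
```

View pics/w8.png

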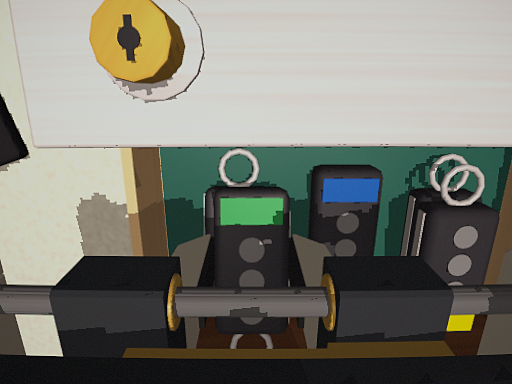

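Green sits over red with about 14 N of contact. I'll ease up 2 mm and release.

```bash
python3 -m pendant '[{"linear":[0,0,2],"twist":0},{"linear":[0,0,2],"twist":0}]'; python3 -m pendant '[{"linear":[0,0,0],"twist":0},{"linear":[0,0,0],"twist":0},{"linear":[0,0,0],"twist":0},{"linear":[0,0,30],"twist":0},{"linear":[0,0,80],"twist":0},{"linear":[0,0,115],"twist":0},{"linear":[0,0,132],"twist":0}]' 132; python3 -m pendant '[{"linear":[-30,0,0],"twist":0},{"linear":[-60,-10,0],"twist":0},{"linear":[-100,-20,0],"twist":0},{"linear":[-110,-20,0],"twist":0},{"linear":[-110,-20,0],"twist":0}]' 255;python3 - <<'E'
from h import *
c=cap('wrist','w9.png'); P=cloud(c)
print(bot.get_obs()['tool_pos'])
Q=np.dstack([(P[...,:2]-o0)@ex,(P[...,:2]-o0)@ey,P[...,2]])
R=dict(yel=(-126,0,-105,-30,46,75),white=(-126,0,-105,-30,26,45),blue=(-126,0,-30,30,26,70),green=(-126,0,30,105,46,75),red=(-126,0,30,105,26,45))
keys(c,Q,R)
c=cap('top','t9.png'); P=cloud(c)
Q=np.dstack([(P[...,:2]-o0)@ex,(P[...,:2]-o0)@ey,P[...,2]])
keys(c,Q,R)
E
```

```text
time: 36.78
tool_pos: [508.3, 276.2, 50.9]
tcp_rot: [-3.14, -0.0, -1.67]
contact_force: [2.8, -2.1, 4.7]
grip_width: 37.4
time: 37.65
tool_pos: [508.0, 277.3, 184.9]
tcp_rot: [-3.139, 0.001, -1.669]
contact_force: [0.1, -0.3, -0.4]
grip_width: 44.1
time: 38.28
tool_pos: [397.6, 257.2, 183.1]
tcp_rot: [-3.141, 0.0, -1.668]
contact_force: [-0.3, 0.3, 0.4]
grip_width: 1.5
[398.33522047 257.28152327 183.00640741]
yel 5651 c [-70.8 -70.2] size [101.5  69.6] ang 0.0 z 54.6
white 1097 c [ -68.7 -103.4] size [  4.8 105.5] ang 88.3 z 35.9
blue 4419 c [-71.5  -0.1] size [101.6  59.3] ang 0.1 z 34.7
green 4920 c [-74.   66.8] size [67.6 97.1] ang 89.5 z 54.6
red 535 c [-80.9  74.2] size [75.3 28. ] ang 22.7 z 33.8
yel 283 c [-73.4 -57.9] size [73.8 37.8] ang 2.6 z 55.1
white none
blue 272 c [-59.1  -2.9] size [38.6 74. ] ang 89.2 z 35.2
green 285 c [-62.6  49.7] size [74.  38.5] ang 0.6 z 55.2
red none
```

View pics/w9.png

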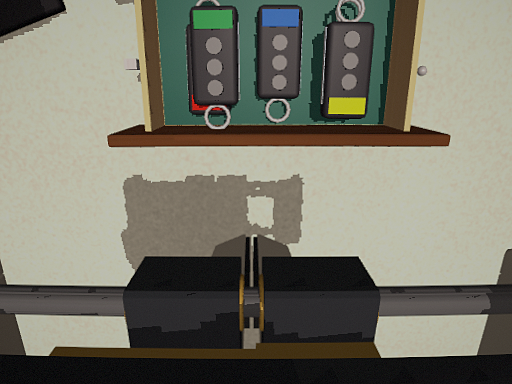

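All five keys are in the drawer in two layers, with tops 40 mm above the floor, which is below the 59 mm clearance. Now lower in front of the panel and push it in gently.

```bash
python3 -m pendant '[{"linear":[-2,-22,-30],"twist":0},{"linear":[-2,-22,-80],"twist":0},{"linear":[-2,-22,-120],"twist":0},{"linear":[-2,-22,-133],"twist":0},{"linear":[8,-23,-133],"twist":0},{"linear":[18,-24,-133],"twist":0},{"linear":[23,-24.5,-133],"twist":0},{"linear":[28,-25,-133],"twist":0},{"linear":[33,-25.4,-133],"twist":0}]'; python3 -m pendant '[{"linear":[6,-0.6,0],"twist":0},{"linear":[12,-1.2,0],"twist":0},{"linear":[18,-1.8,0],"twist":0},{"linear":[24,-2.4,0],"twist":0},{"linear":[30,-3,0],"twist":0},{"linear":[36,-3.5,0],"twist":0},{"linear":[42,-4.1,0],"twist":0},{"linear":[48,-4.7,0],"twist":0},{"linear":[54,-5.3,0],"twist":0},{"linear":[60,-5.9,0],"twist":0},{"linear":[66,-6.5,0],"twist":0},{"linear":[72,-7.1,0],"twist":0},{"linear":[78,-7.7,0],"twist":0},{"linear":[84,-8.3,0],"twist":0},{"linear":[90,-8.9,0],"twist":0},{"linear":[96,-9.4,0],"twist":0},{"linear":[101,-9.9,0],"twist":0},{"linear":[105,-10.3,0],"twist":0},{"linear":[108,-10.6,0],"twist":0}]'
```

```text
time: 39.5
tool_pos: [430.7, 231.5, 50.1]
tcp_rot: [-3.141, 0.0, -1.669]
contact_force: [-1.2, 0.2, 0.8]
grip_width: 0.7
time: 41.88
tool_pos: [538.2, 221.1, 49.6]
tcp_rot: [3.14, -0.0, -1.669]
contact_force: [-6.1, 3.1, 3.2]
grip_width: 0.4
```

```bash
python3 -m pendant '[{"linear":[2,-0.2,0],"twist":0},{"linear":[4,-0.4,0],"twist":0},{"linear":[5,-0.5,0],"twist":0},{"linear":[5,-0.5,0],"twist":0}]';  python3 -m pendant '[{"linear":[1.5,-0.2,0],"twist":0},{"linear":[3,-0.3,0],"twist":0},{"linear":[3,-0.3,0],"twist":0}]'
```

```text
time: 42.38
tool_pos: [543.3, 220.6, 49.7]
tcp_rot: [3.141, -0.0, -1.669]
contact_force: [-5.8, 1.9, 1.3]
grip_width: 0.7
time: 42.75
tool_pos: [543.7, 220.5, 49.6]
tcp_rot: [3.135, -0.001, -1.669]
contact_force: [-13.5, 4.8, 9.4]
grip_width: 0.6
```

```bash
python3 -m pendant '[{"linear":[1.5,-0.1,0],"twist":0},{"linear":[3,-0.3,0],"twist":0},{"linear":[3,-0.3,0],"twist":0}]';  python3 -m pendant '[{"linear":[-10,1,0],"twist":0},{"linear":[-30,3,0],"twist":0},{"linear":[-40,4,0],"twist":0},{"linear":[-40,4,60],"twist":0},{"linear":[-40,4,110],"twist":0},{"linear":[-40,4,110],"twist":0}]'
python3 - <<'E'
from h import *
for n in('wrist','top'):
    c=cap(n,n+'10.png'); P=cloud(c)
    Q=np.dstack([(P[...,:2]-o0)@ex,(P[...,:2]-o0)@ey,P[...,2]])
    m=(Q[...,0]<-2)&(Q[...,0]>-170)&(abs(Q[...,1])<130)&(Q[...,2]>70)&(Q[...,2]<90)
    print(n,m.sum(), np.percentile(Q[m],[2,50,98],axis=0).round(1))
E
```

```text
time: 43.12
tool_pos: [543.7, 220.5, 49.6]
tcp_rot: [3.129, -0.002, -1.668]
contact_force: [-24.4, 5.6, 17.0]
grip_width: 0.5
time: 43.88
tool_pos: [512.9, 224.3, 164.3]
tcp_rot: [-3.132, 0.003, -1.669]
contact_force: [0.8, -0.1, -0.4]
grip_width: 0.8
wrist 5322 [[ -14.2 -124.4   71.5]
 [  -8.8   -1.8   79.5]
 [  -4.2  124.2   81.1]]
top 73 [[ -13.3 -127.5   73.1]
 [  -8.   -96.    80. ]
 [  -4.    -9.4   85.1]]
```

View pics/wrist10.png

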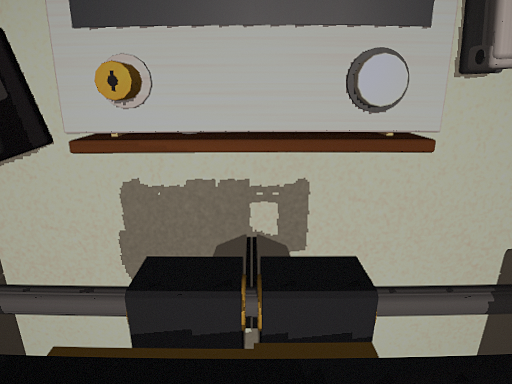

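The panel spans box x -14 to -4, so the drawer is shut and caught. The plunger is at pixel (115,80). Measure it.

Run:
```python
from h import *
c=cap('wrist'); P=cloud(c)
m=(P[...,2]>100)&(P[...,2]<115)&(P[...,1]>270)&(P[...,1]<330)&(P[...,0]>580)&(P[...,0]<640)
r=cv2.minEnclosingCircle(P[m][:,:2].astype(np.float32)); print(m.sum(),r,np.median(P[m],0), bot.get_obs()['tool_pos'])
```

```text
1376 ((607.9599609375, 300.7913818359375), 12.128937721252441) [607.94563085 299.77324612 107.63258796] [509.45110607 223.43372741 158.94810039]
```

```bash
python3 -m pendant '[{"linear":[35,27,0],"twist":0},{"linear":[70,54,0],"twist":0},{"linear":[98.5,77,0],"twist":0},{"linear":[98.5,77,0],"twist":0},{"linear":[98.5,77,-20],"twist":0},{"linear":[98.5,77,-35],"twist":0},{"linear":[98.5,77,-35],"twist":0}]'; python3 -m pendant '[{"linear":[0,0,-12],"twist":0},{"linear":[0,0,-20],"twist":0},{"linear":[0,0,-26],"twist":0},{"linear":[0,0,-31],"twist":0},{"linear":[0,0,-33],"twist":0},{"linear":[0,0,-34],"twist":0}]'
```

```text
time: 44.9
tool_pos: [606.7, 300.0, 122.6]
tcp_rot: [3.138, -0.002, -1.669]
contact_force: [0.8, -0.3, -0.0]
grip_width: 0.5
time: 45.65
tool_pos: [608.4, 300.9, 92.0]
tcp_rot: [-3.14, 0.0, -1.669]
contact_force: [-2.8, -0.9, 13.0]
grip_width: 0.5
```

```bash
python3 -m pendant '[{"linear":[0,0,-2],"twist":0},{"linear":[0,0,-3],"twist":0},{"linear":[0,0,-3],"twist":0}]'; python3 -m pendant '[{"linear":[0,0,20],"twist":0},{"linear":[0,0,70],"twist":0},{"linear":[-50,-40,80],"twist":0},{"linear":[-100,-77,80],"twist":0},{"linear":[-100,-77,80],"twist":0},{"linear":[-100,-77,80],"twist":0}]'
python3 - <<'E'
from h import *
c=cap('wrist','w11.png'); P=cloud(c)
print(bot.get_obs()['contact_force'])
d=np.hypot(P[...,0]-608,P[...,1]-300.3)
print('plunger top z',np.nanmedian(P[d<7][:,2]),'box top',np.nanmedian(P[(d>30)&(d<45)&(P[...,2]>75)][:,2]))
Q=np.dstack([(P[...,:2]-o0)@ex,(P[...,:2]-o0)@ey,P[...,2]])
m=(Q[...,0]<-2)&(Q[...,0]>-170)&(abs(Q[...,1])<130)&(Q[...,2]>70)&(Q[...,2]<90)
print(m.sum(), np.percentile(Q[m],[2,50,98],axis=0).round(1))
E
```

```text
time: 46.02
tool_pos: [608.7, 301.1, 91.8]
tcp_rot: [-3.138, 0.001, -1.669]
contact_force: [-6.6, -2.4, 21.9]
grip_width: 0.6
time: 46.78
tool_pos: [508.9, 224.0, 168.3]
tcp_rot: [-3.14, 0.001, -1.669]
contact_force: [0.2, 1.1, 0.4]
grip_width: 0.3
[-0.30455983  0.003419   -0.37708494]
plunger top z 95.21187169421928 box top 83.8430447446414
5216 [[ -14.3 -124.4   71.2]
 [  -8.8   -0.5   79.5]
 [  -4.2  124.2   81.1]]
```

View pics/w11.png

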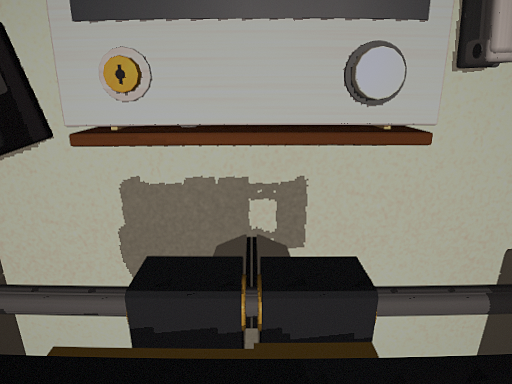

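The plunger top is at z 95.2, down from about 107.6, so it rests 12.5–13 mm in. The drawer is still shut and the robot touches nothing. Handing in.

```bash
python3 -c "
from plant import bot
print(bot.close_job())"
```

```text
the job is handed in; nothing more can be done
None
```

The job is done and handed in at about 47 s. I pressed the button, hooked the drawer out to its stop, put all five keys in, pushed the drawer shut, and pressed the lock plunger in last.

- **Keys:** white, red and blue lie flat on the drawer floor, with yellow stacked on white and green on red. The tops are about 40 mm above the floor, under the 59 mm clearance. I checked this just before shutting the drawer and could not see inside afterwards. Green had been knocked about 40 mm aside during the run, so I measured it again before gripping it.
- **Drawer:** the front panel spans 4 to 14 mm in front of the carcass, which is the shut position. It held there after I let go.
- **Lock:** the plunger stayed about 12.5 mm down after release; the spec says it rests at about 13 mm.
- **Contact:** the arm ended clear of everything with near-zero force. The highest force in any reading was about 30 N at the wrist, while pushing the drawer onto its stop.
- **Other objects:** I did not plan any contact with the stapler, tape dispenser, pencil cup, hole punch or calculator, but I did not measure their positions again at the end.

No final check failed. The only disagreement was about 14 N of contact when setting green down, so I eased up 2 mm before releasing it.

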